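# Fit the bayonet water-filter cartridge

### The job

Fit the white water-filter cartridge into the round filter housing: set it in with its lugs through the slots of the steel collar, push it gently down against the spring, twist it clockwise (seen from above) about a quarter turn until it stops, then let go so that it springs up and stays locked. Never force it, and leave the jars and the mill standing where they are.

Things in the scene. Friction and masses are not known exactly. Their poses are not given: they have to be found in the camera images.
- cartridge: Loose white plastic filter cartridge, 77 mm high, about 0.2 kg, standing upright on the worktop at the start. Origin: centre of its underside, z up its axis. Lowest a round nose 42 mm in diameter (z 0 to 34 mm, foot tapered), then a cap 54 mm in diameter (z 34 to 42 mm), then the wing grip. Half a turn about z makes no difference.
- wing (a point): Point on the cartridge's axis 60 mm above its underside, in the flat wing grip on top: 50 mm along the cartridge's x, 16 mm thick along its y, from z 41 to 77 mm. Pinch it across y, firmly: the spring pushes back with up to 15 N.
- lugs (a point): Point on the cartridge's axis at the underside of its two lugs, 14 mm above its foot. The lugs stick out of the nose opposite one another along the cartridge's x, in line with the wing: 8 mm wide (along y), 6 mm thick (z 14 to 20 mm), reaching 29.5 mm from the axis.
- housing: Fixed round grey filter housing, 90 mm in diameter (foot 94 mm), 53 mm high, open at the top, two hose stubs on its +x side reaching 66 mm from the axis. Origin: centre of its underside on the worktop, z up. A steel collar lies in its mouth. More than 60 N between cartridge and housing breaks the lugs.
- mouth (a point): Centre of the collar's upper face, 52 mm above the housing's origin. Hole 45 mm in diameter, two opposite slots 11.5 mm wide for the lugs, turned from the housing's x axis by an unmeasured angle, 0.15 to 1.45 rad counter-clockwise from above. Look, or feel for it: the lugs rest on the face until within 0.06 rad of the slots, then drop in. The collar stays put in normal turning.
- spring_rest (a point): Centre of the spring plunger's top at rest, 35 mm above the housing's origin; the nose meets it with the lugs 3 mm into the slots. 6 N at first touch, 600 N/m more, 15 mm travel, then hard. The lugs clear the collar and can turn with the cartridge's underside 20 to 24 mm above the housing's (12.6 to 15 N). They turn 1.35 rad clockwise from above to a firm stop; the other way is blocked.
- lock_height (a point): Where the cartridge's origin is when locked: on the axis, 28 mm above the housing's origin. At the stop each lug is under a notch 4 mm deep (open from 1.2 rad of turn); let go there and the spring lifts it in. Let go without turning it springs up to 35 mm; turned too little it stays at 24 mm or less.
- jar_a: Loose jam jar with a screw lid, 60 mm in diameter, 75 mm high; origin at its underside. A bystander, to be left alone.
- jar_b: Loose jam jar with a screw lid, 60 mm in diameter, 75 mm high; origin at its underside. A bystander, to be left alone.
- mill: Loose wooden pepper mill, 52 mm in diameter, 140 mm high; origin at its underside. A bystander, to be left alone.
Not all that is in view belongs to the job. What is shaped like the cartridge but yellow is not meant.

How it is judged:
By the outcome, as a careful person would: the job done as asked, in the order asked, and still so for the second after the job is handed in, with the robot touching nothing.
It also fails if it takes over 72 s, if anything falls off the work surface, if the arm or the gripper's body presses on something with over 40 N, if the wrist force passes 120 N, or if a joint passes its speed limit or range.

### The arm

A 6-joint arm with a two-finger parallel gripper is mounted at the origin on a cart in front of the work surface, level with it; the furniture and walls round the work are solid. World frame = base frame: x ahead of the robot, y to its left, z up, the work surface at z = 0. Lengths are in m, angles in rad, forces in N, time in s.
With the tool pointing down it reaches from about 0.275 to 0.775 m from the base axis. Payload 14.6 kg.
Tool frame: the origin (TCP) lies at the very end of the fingers, on their centre line; the grasp point (between the pads) lies grasp_offset behind it (grasp_offset is the distance from the TCP to the grasp point, in m); z points along the fingers, y is the line along which they close (so a half turn about z gives the same grasp; the last joint's range is limited). The gripper opens to 85 mm and grips with 20 to 120 N. Pads are 22 mm wide; open, the fingers measure 114 mm over their backs; the gripper's body (76 mm by 85 mm) begins 54 mm behind the grasp point. The pads swing forward as they close: fully open they stand 13 mm farther back than shut.
Start: joints at [-1.504, 0.263, -0.048, 1.259, 0, 1.415], TCP at [0.115, -0.512, 0.231] pointing down, gripper open.
Joint ranges: [-2.65, 2.65], [-0.89, 1.7], [-1.18, 1.37], [-2.13, 2.11], [-1.35, 1.29], [-3.14, 3.14]. Speed limits (rad/s): [1.89, 1.89, 2.57, 2.79, 3.14, 3.14].

### API

Orientations are given as a unit quaternion [w, x, y, z].
In Python, from workcell import * gives the robot as it stands. The module is installed in compiled form; this text tells all that it offers.
- The arm moves only by the shell command python3 -m creep 'ROWS' [FORCE]. ROWS is JSON, one flat list of numbers, 7 for each row, row after row: the turn, a rotation vector about the tool's x, y, z in degrees, then the shift along the tool's x, y, z in m, then the finger opening in m, from 0 to 0.0854. A call has 1 to 10 rows; each row is the pose to reach, as a shift and turn from the pose commanded when the call began, along the tool's axes at that moment; what a row does not reach only later rows make up. A row lasts 1/10 s, in which the tool goes at most 50 mm and 8.59 degrees, less where a joint would pass 70% of its speed; a pose out of reach is approached as far as the arm can. A call with a gripper value outside its range is refused whole. The fingers move at their own pace and stop on an object; FORCE is the grip in N (left out, the last holds). Time passes only in rows, so rows that repeat a pose let the fingers close. It gives the time, the measured TCP pose, the force, the opening and the grip force at its end, in the units of the state.
- observe(): the state, without advancing time (a new reading comes with each control period).
- snapshot(name): name is "scene" or "side" or "wrist"; returns (picture, depth): 400x640x3 uint8, blue, green, red; 400x640 float32, m along the optical axis (not along the pixel's ray), 0 where there is no reading.
- camera_model(name): a dict with "fx", "fy", "cx", "cy" (pixels), "extrinsics" (4x4, takes a point from camera to world coordinates). Camera axes: x right, y up, looking along -z (the intrinsics and any distortion apply to the point x, -y, -z); pixel columns grow to the right and rows downward; lengths in m; the calibration is good to about 2 mm. A picture is of the moment at which its call begins: read the wrist's pose just before it. camera_model takes no time and is no camera call; for the wrist camera it gives the pose at the moment of the call.
- close_job(): hands the job in; it is judged then, once.
The state is a dict: "time": time; "joint_positions": joint angles; "joint_velocities": joint speeds; "tau": joint torques, N m; "tool_pos": TCP position; "eef_rot": TCP orientation; "force": force on the tool from outside, world axes, zero at the start; "torque": the same for the moment, N m; "opening": opening from 0.0 (shut) to 1.0 (fully open); "finger_force": force on a finger pad.
Only numpy, scipy, OpenCV 4.12 (cv2) and the standard library are available. Lean on these libraries where they do the work, as an engineer would, in place of code of your own. Each camera call takes 0.05 s, during which the arm holds its last target. There are 200 camera calls.

## Working session

There is one attempt and no reset: what is moved stays moved. The work goes in short steps, Python scripts to look and compute and a shell command to move; the robot and the scene stay as the last step left them, time stands still between calls to the robot, and variables do not carry over. Pictures are saved under pics/ and viewed, at most 10 in all, crops included, and the job is handed in when it is done.

```bash
mkdir -p pics; cat > h.py <<'E'
from workcell import *
import numpy as np, cv2
from scipy.spatial.transform import Rotation as R
def world(cam,d,us,vs,zs=None):
    # pixels+depth -> world
    us=np.asarray(us,float);vs=np.asarray(vs,float)
    T=np.array(cam["extrinsics"]);r=np.stack([(us-cam["cx"])/cam["fx"],-(vs-cam["cy"])/cam["fy"],-np.ones_like(us)],-1)
    return (r*np.asarray(d)[...,None])@T[:3,:3].T+T[:3,3]
def plane(cam,u,v,z):
    o=np.array(cam["extrinsics"])[:3,3]; p=world(cam,np.float64(1.),u,v); k=(z-o[2])/(p[...,2]-o[2])
    return o+(p-o)*k[...,None]
def rpose():
    s=observe(); return np.array(s["tool_pos"]),R.from_quat(np.roll(s["eef_rot"],-1)),s
E
python3 - <<'E'
from h import *
s=observe();print(s, [k for k in globals() if 'grasp' in k.lower()])
try: print(grasp_offset)
except Exception as e: print(e)
ims=[]
for n in("scene","side","wrist"):
    c=camera_model(n);p,d=snapshot(n);np.savez(n,p=p,d=d,**{k:c[k] for k in("fx","fy","cx","cy","extrinsics")})
    print(n,{k:np.round(v,3).tolist() if not isinstance(v,str) else v for k,v in c.items()}); cv2.imwrite(f"pics/{n}.png",p)
E
```

```text
{'time': 0.0, 'joint_positions': array([-1.50434170e+00,  2.63539020e-01, -4.89248812e-02,  1.25943790e+00,
        2.79281578e-06,  1.41549657e+00]), 'joint_velocities': array([ 0.00030691,  0.00081353, -0.00087427, -0.00041159, -0.00036014,
        0.0003994 ]), 'tau': array([-2.03588679e-03, -6.37608147e+01,  3.84568298e+01,  1.35442667e-02,
       -1.64964408e-04, -1.81186999e-05]), 'tool_pos': array([ 0.11544596, -0.51185861,  0.2308212 ]), 'eef_rot': array([-5.52131503e-04,  9.93859267e-01,  1.10650132e-01,  2.59410322e-05]), 'force': array([-0.14194051, -0.47618552, -0.13012687]), 'torque': array([ 0.00679944,  0.00860058, -0.0156672 ]), 'finger_force': 0.0, 'opening': 1.0003008470587988} ['grasp_offset']
0.0187
scene {'fx': 512.08, 'fy': 512.08, 'cx': 326.311, 'cy': 198.626, 'extrinsics': [[-0.786, 0.293, -0.545, -0.154], [-0.618, -0.346, 0.706, 0.859], [0.018, 0.891, 0.453, 0.637], [0.0, 0.0, 0.0, 1.0]]}
side {'fx': 397.318, 'fy': 397.318, 'cx': 320.546, 'cy': 194.07, 'extrinsics': [[-0.814, 0.247, -0.526, 0.073], [-0.581, -0.374, 0.723, 0.627], [-0.018, 0.894, 0.447, 0.443], [0.0, 0.0, 0.0, 1.0]]}
wrist {'fx': 312.867, 'fy': 312.867, 'cx': 320.846, 'cy': 201.497, 'extrinsics': [[0.22, 0.93, 0.295, 0.192], [-0.976, 0.21, 0.064, -0.496], [-0.002, -0.302, 0.953, 0.374], [0.0, 0.0, 0.0, 1.0]]}
```

View pics/scene.png

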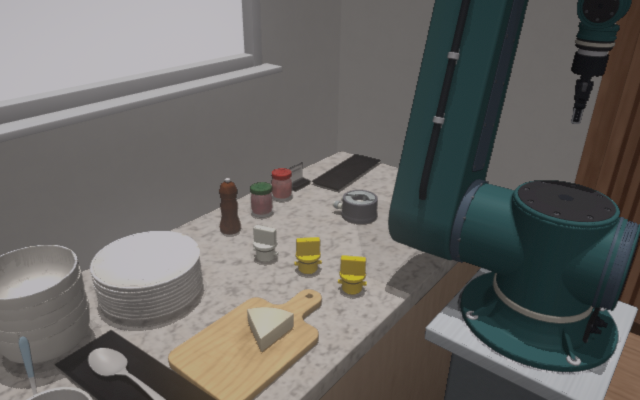

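View pics/side.png

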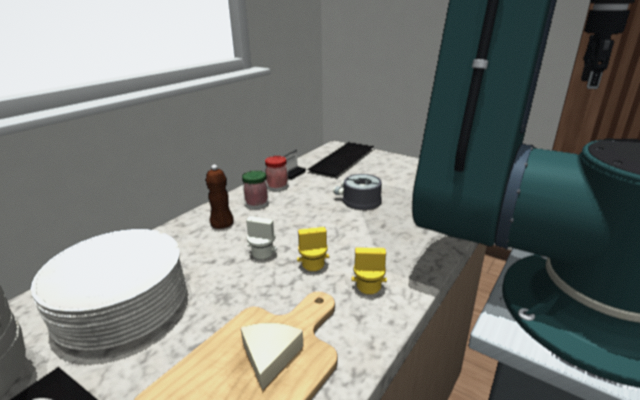

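Scene picture: the white cartridge is at about (265,243) and the housing at (360,206). The mill is at (229,207) and the jars at (261,198) and (282,184). Side picture: white cartridge (261,238), housing (362,191).
Could be taken for the cartridge: yellow look-alikes (308,255) and (352,275), and the white plates, bowl and cheese at (150,275), (40,300) and (270,323). I choose the white winged piece at (265,243) and will check it in one crop.

```bash
python3 - <<'E'
from h import *
tiles=[]
for n,b,hb in(("scene",(240,218,290,268),(325,180,390,230)),("side",(236,208,288,268),(325,165,390,215))):
    z=np.load(n+".npz");p,d=z["p"],z["d"]
    for nm,(u0,v0,u1,v1) in(("cart",b),("hous",hb)):
        vv,uu=np.mgrid[v0:v1,u0:u1];P=world(z,d[v0:v1,u0:u1],uu,vv);c=p[v0:v1,u0:u1].astype(int)
        zz=P[...,2]
        if nm=="cart":
            m=(zz>.068)&(zz<.09)&(c.min(-1)>120)
            q=P[m][:,:2];
            if len(q)>10:
                ce=q.mean(0);w,V=np.linalg.eigh(np.cov((q-ce).T));a=V[:,1];t=(q-ce)@a
                print(n,"wing",len(q),ce,"zmax",zz[m].max(),"ext",np.ptp(t),"ang",np.degrees(np.arctan2(a[1],a[0]))%180)
            m=(zz>.034)&(zz<.046)&(c.min(-1)>100);print(" cap",m.sum(),P[m].mean(0),np.ptp(P[m],axis=0))
        else:
            m=(zz>.046)&(zz<.06);q=P[m][:,:2];(e,r)=cv2.minEnclosingCircle(q.astype(np.float32));print(n,"hous",len(q),e,r,np.median(zz[m]),q.min(0),q.max(0))
        tiles.append(cv2.resize(p[v0:v1,u0:u1],(390,290),interpolation=cv2.INTER_CUBIC))
cv2.imwrite("pics/c1.png",np.vstack([np.hstack(tiles[:2]),np.hstack(tiles[2:])]))
for n,pts in(("scene",[(229,200),(261,195),(282,180),(308,255),(352,275)]),):
    z=np.load(n+".npz")
    for u,v in pts: print(u,v,world(z,z["d"][v,u],u,v).round(3))
E
```

```text
scene wing 104 [0.53579257 0.18347523] zmax 0.07984092036039614 ext 0.048234601540202274 ang 20.083403153168973
 cap 177 [0.5286775  0.19365195 0.0411983 ] [0.04801439 0.04412369 0.01153842]
scene hous 438 (0.4871251583099365, -0.11352114379405975) 0.04730597138404846 0.051801526840960066 [ 0.44367186 -0.16058151] [ 0.53197016 -0.06737123]
side wing 155 [0.53645857 0.18480838] zmax 0.07846031487230165 ext 0.04980426214966209 ang 20.32208935102375
 cap 235 [0.5303774  0.19389001 0.04132821] [0.04861876 0.0487361  0.01080372]
side hous 476 (0.4915983974933624, -0.11246702820062637) 0.046629972755908966 0.05135452240322505 [ 0.4456681  -0.15684004] [ 0.53759135 -0.06696677]
229 200 [0.675 0.157 0.089]
261 195 [0.674 0.054 0.063]
282 180 [ 0.697 -0.048  0.061]
308 255 [0.427 0.165 0.044]
352 275 [0.317 0.161 0.041]
```

View pics/c1.png

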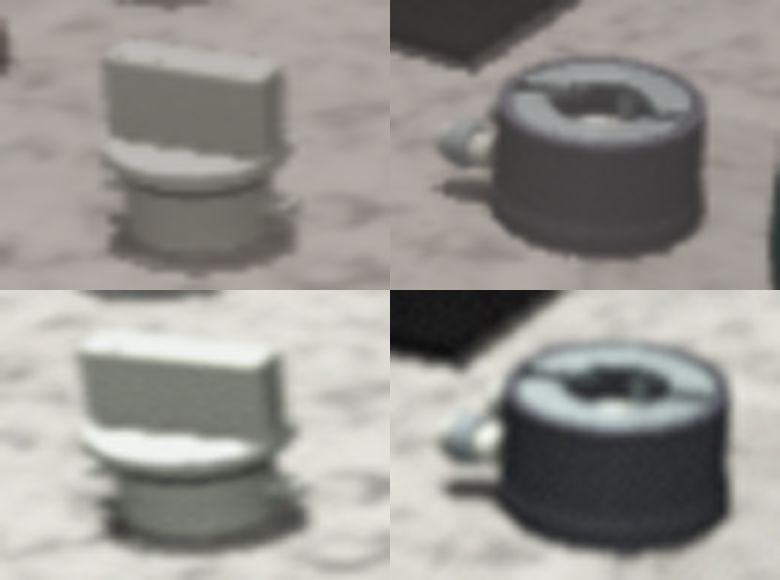

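The crop shows the white piece with its flat wing, cap and lugs, so the choice holds: wing top at z 0.079, 49 mm long, yaw about 20°, at about (0.536, 0.183). The housing collar is at z 0.052 near (0.489, -0.113), with slots running upper left to lower right in the picture. Next I move above the housing to look down at the slots.

```bash
python3 -m creep '[0,0,-80,0.45,-0.307,-0.02,0.0854, 0,0,-80,0.45,-0.307,-0.02,0.0854, 0,0,-80,0.45,-0.307,-0.02,0.0854, 0,0,-80,0.45,-0.307,-0.02,0.0854, 0,0,-80,0.45,-0.307,-0.02,0.0854, 0,0,-80,0.45,-0.307,-0.02,0.0854, 0,0,-80,0.45,-0.307,-0.02,0.0854, 0,0,-80,0.45,-0.307,-0.02,0.0854, 0,0,-80,0.45,-0.307,-0.02,0.0854, 0,0,-80,0.45,-0.307,-0.02,0.0854]'; python3 -c "
from h import *
p,r,s=rpose();print(p,r.as_matrix().round(3).tolist(),s['joint_positions'].round(3))"
```

```text
time: 1.15
tool_pos: [0.4572, -0.1447, 0.2497]
eef_rot: [0.0, 0.688, 0.726, 0.0]
force: [0.9, -2.8, -0.6]
opening: 0.997
finger_force: 0.0
[ 0.45723693 -0.14471809  0.24974866] [[-0.053, 0.999, 0.0], [0.999, 0.053, -0.0], [-0.0, 0.0, -1.0]] [-0.477  0.18  -0.111  1.28  -0.     1.041]
```

```bash
python3 -m creep '[0,0,0,0.03,0.03,0,0.0854, 0,0,0,0.03,0.03,0,0.0854, 0,0,0,0.03,0.03,0,0.0854,0,0,0,0.03,0.03,0,0.0854]'; cat > look.py <<'E'
from h import *
c=camera_model("wrist");p0,r,s=rpose();p,d=snapshot("wrist");print(p0,s['joint_positions'].round(3))
np.savez("w1",p=p,d=d,**{k:c[k] for k in("fx","fy","cx","cy","extrinsics")});cv2.imwrite("pics/w1.png",p)
vv,uu=np.mgrid[0:400,0:640];P=world(c,d,uu,vv)
near=np.hypot(P[...,0]-.489,P[...,1]+.113)<.075
m=near&(P[...,2]>.045)&(P[...,2]<.06)
q=P[m][:,:2];print(m.sum(),np.median(P[m][:,2]),cv2.minEnclosingCircle(q.astype(np.float32)),q.min(0),q.max(0))
# stubs: above the worktop, outside the radius
# top-down rectified picture at z=.052, 0.25 mm/px, centred at (.489,-.113); up=+x, left=+y
g=(np.arange(600)-300)*.00025
Y,X=np.meshgrid(-.113-g,.489-g);T=np.linalg.inv(np.array(c["extrinsics"]))
Q=np.stack([X,Y,np.full_like(X,.052)],-1)@T[:3,:3].T+T[:3,3]
mu=(c["cx"]+c["fx"]*Q[...,0]/-Q[...,2]).astype(np.float32);mv=(c["cy"]-c["fy"]*Q[...,1]/-Q[...,2]).astype(np.float32)
cv2.imwrite("pics/top.png",cv2.remap(p,mu,mv,cv2.INTER_CUBIC))
E
python3 look.py
```

```text
time: 1.55
tool_pos: [0.4842, -0.1158, 0.2495]
eef_rot: [-0.0, 0.69, 0.723, -0.0]
force: [0.5, 0.2, -0.2]
opening: 1.0
finger_force: 0.0
[ 0.48416587 -0.11576468  0.24949553] [-0.398  0.212 -0.07   1.29  -0.     1.126]
3569 0.052286567649647786 ((0.49026307463645935, -0.11407606303691864), 0.04501825198531151) [ 0.44587241 -0.15815078] [ 0.53517822 -0.06927055]
```

View pics/top.png

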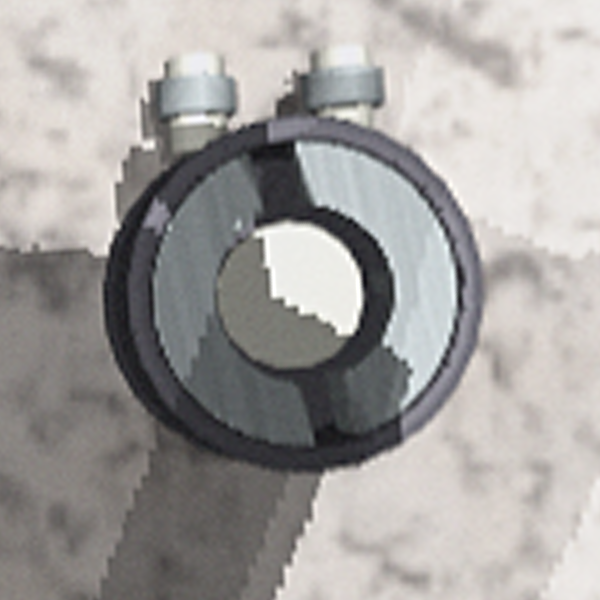

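The rectified top view (0.25 mm/px) shows the collar centred near (305,295), with slots at (278,180) and about (322,410) and the stubs at the top. I'll measure the slot edges from the brightness profile.

```bash
python3 - <<'E'
from h import *
im=cv2.imread("pics/top.png",0).astype(float)
col=lambda y:300-(y+.113)/.00025; row=lambda x:300-(x-.489)/.00025
# steel disc centre: mask of bright/steel in the outer radius
for r in(26,29,32,35):
  for base in(0,180):
    a=np.arange(-12,36,1.)
    t=np.radians(a+base);x=.4903+r*.001*np.cos(t);y=-.1141+r*.001*np.sin(t)
    v=cv2.remap(im.astype(np.float32),col(y)[None].astype(np.float32),row(x)[None].astype(np.float32),1)[0]
    print(r,base,v.astype(int).tolist())
E
```

```text
26 0 [204, 204, 203, 200, 197, 196, 201, 197, 179, 155, 122, 93, 70, 57, 59, 58, 51, 45, 44, 46, 49, 49, 49, 51, 54, 54, 53, 52, 52, 53, 52, 50, 47, 42, 38, 43, 62, 85, 109, 119, 123, 124, 120, 118, 117, 118, 117, 115]
26 180 [91, 89, 88, 89, 90, 91, 91, 90, 88, 86, 78, 66, 54, 49, 49, 50, 51, 53, 52, 51, 51, 51, 51, 49, 48, 52, 59, 66, 67, 65, 64, 64, 65, 64, 66, 70, 75, 82, 88, 91, 90, 89, 88, 87, 88, 87, 88, 89]
29 0 [196, 201, 204, 207, 203, 197, 194, 196, 197, 201, 197, 175, 142, 103, 74, 53, 49, 52, 49, 48, 49, 53, 55, 54, 51, 49, 47, 45, 43, 44, 46, 48, 48, 52, 54, 62, 79, 98, 114, 121, 121, 119, 117, 119, 120, 119, 119, 119]
29 180 [88, 90, 91, 90, 90, 88, 88, 88, 90, 91, 90, 87, 80, 68, 56, 48, 49, 50, 49, 48, 47, 46, 45, 45, 47, 52, 57, 57, 57, 58, 58, 59, 59, 60, 65, 71, 77, 81, 85, 87, 87, 86, 87, 89, 91, 95, 96, 95]
32 0 [194, 193, 193, 196, 203, 205, 201, 197, 193, 193, 201, 203, 205, 170, 107, 55, 50, 53, 52, 51, 49, 48, 48, 47, 46, 47, 48, 49, 46, 45, 50, 58, 64, 68, 73, 79, 88, 95, 107, 116, 120, 119, 118, 117, 116, 117, 116, 115]
32 180 [86, 85, 88, 88, 85, 84, 88, 90, 90, 88, 86, 87, 91, 84, 68, 54, 50, 50, 55, 55, 49, 44, 47, 49, 44, 42, 55, 66, 65, 60, 57, 60, 67, 75, 79, 76, 76, 77, 79, 84, 91, 93, 92, 91, 93, 93, 94, 92]
35 0 [195, 194, 191, 189, 193, 202, 205, 202, 198, 193, 191, 192, 203, 201, 187, 140, 81, 36, 31, 28, 29, 30, 32, 32, 32, 36, 37, 37, 39, 43, 45, 46, 49, 51, 62, 76, 84, 91, 103, 116, 121, 119, 116, 115, 115, 111, 111, 117]
35 180 [89, 90, 90, 89, 89, 90, 88, 85, 86, 89, 91, 93, 92, 91, 99, 80, 40, 15, 22, 26, 27, 30, 30, 26, 23, 24, 34, 46, 56, 59, 58, 57, 62, 71, 75, 73, 75, 74, 76, 82, 89, 93, 95, 94, 91, 88, 88, 94]
```

```bash
python3 - <<'E'
from h import *
p=cv2.imread("pics/top.png");c=p[120:470,130:490]
cl=cv2.createCLAHE(4,(6,6)).apply(cv2.cvtColor(c,6));cv2.imwrite("pics/t2.png",cv2.resize(cl,(590,574),interpolation=cv2.INTER_CUBIC))
E
```

```text
(no output)
```

View pics/t2.png

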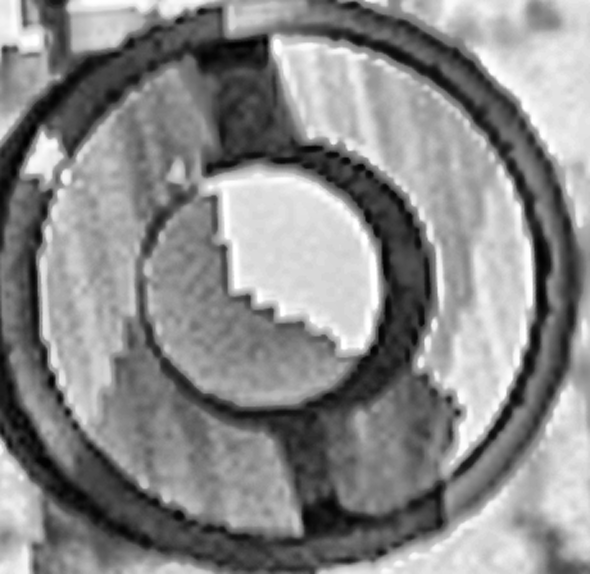

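Slot edges give about 13° in world yaw (0.23 rad), consistent on both slots. The collar centre is (0.490, -0.114) with a fitted radius of 45.0 mm, which matches the housing. Next I go over the cartridge, turning towards ψ = 200°.

```bash
python3 -m creep '[0,0,-80,0.294,0.067,0.05,0.0854, 0,0,-80,0.294,0.067,0.05,0.0854, 0,0,-80,0.294,0.067,0.05,0.0854, 0,0,-80,0.294,0.067,0.05,0.0854, 0,0,-80,0.294,0.067,0.05,0.0854, 0,0,-80,0.294,0.067,0.05,0.0854, 0,0,-80,0.294,0.067,0.05,0.0854, 0,0,-80,0.294,0.067,0.05,0.0854, 0,0,-80,0.294,0.067,0.05,0.0854, 0,0,-80,0.294,0.067,0.05,0.0854]';
python3 -m creep '[0,0,-27.5,0,0,0,0.0854, 0,0,-27.5,0,0,0,0.0854, 0,0,-27.5,0,0,0,0.0854, 0,0,-27.5,0,0,0,0.0854, 0,0,-27.5,0,0,0,0.0854, 0,0,-27.5,0,0,0,0.0854]'
cat > look2.py <<'E'
from h import *
c=camera_model("wrist");p0,r,s=rpose();p,d=snapshot("wrist");print(p0,r.as_matrix()[:,0].round(4),s['joint_positions'].round(3))
cv2.imwrite("pics/w2.png",p)
vv,uu=np.mgrid[0:400,0:640];P=world(c,d,uu,vv)
near=(np.hypot(P[...,0]-.537,P[...,1]-.182)<.05)&(p.min(-1)>60)
for a,b in((.071,.084),(.034,.047)):
    m=near&(P[...,2]>a)&(P[...,2]<b)&(d>0);q=P[m][:,:2].astype(np.float32)
    n,l,st,ce=cv2.connectedComponentsWithStats(m.astype(np.uint8));k=1+st[1:,4].argmax();m=l==k;q=P[m][:,:2].astype(np.float32)
    print(a,m.sum(),np.median(P[m][:,2]),cv2.minAreaRect(q*1000),cv2.minEnclosingCircle(q*1000))
E
python3 look2.py
```

```text
time: 2.6
tool_pos: [0.5378, 0.1804, 0.1998]
eef_rot: [0.0, 0.062, 0.998, -0.0]
force: [-0.1, 0.3, -0.4]
opening: 1.002
finger_force: 0.0
time: 3.2
tool_pos: [0.5378, 0.181, 0.1997]
eef_rot: [0.0, -0.173, 0.985, -0.0]
force: [-0.6, 0.7, -0.5]
opening: 1.0
finger_force: 0.0
[0.53781049 0.18104857 0.19971022] [-9.399e-01 -3.415e-01 -1.000e-04] [ 0.181  0.347 -0.011  1.213 -0.    -0.167]
0.071 967 0.07683717294203979 ((537.7901611328125, 181.55337524414062), (49.46733093261719, 15.827485084533691), 19.530120849609375) ((537.99169921875, 180.71209716796875), 24.901824951171875)
0.034 1363 0.04204318352603342 ((537.0986328125, 181.19985961914062), (51.45967102050781, 52.99132537841797), 17.5473575592041) ((538.3211059570312, 181.71743774414062), 27.16362762451172)
```

The wing measures 49.5 × 15.8 mm at z 0.077, centre (0.5378, 0.1814), yaw 19.5°, and matches the given sizes. The tool is already aligned, so I descend and grip.

```bash
python3 -m creep '[0,0,0,0,0,0.05,0.06, 0,0,0,0,0,0.09,0.05, 0,0,0,0,0,0.12,0.05, 0,0,0,0,0,0.14,0.05, 0,0,0,0,0,0.153,0.05, 0,0,0,0,0,0.153,0.05]' 80; python3 -m creep '[0,0,0,0,0,0,0.01, 0,0,0,0,0,0,0.01, 0,0,0,0,0,0,0.01, 0,0,0,0,0,0,0.01, 0,0,0,0,0,0,0.01, 0,0,0,0,0,0,0.01, 0,0,0,0,0,0,0.01]' 80
```

```text
time: 3.85
tool_pos: [0.5367, 0.1813, 0.0451]
eef_rot: [-0.001, -0.175, 0.985, -0.0]
force: [-0.2, 1.1, 1.1]
opening: 0.582
finger_force: 0.0
time: 4.55
tool_pos: [0.5384, 0.1817, 0.0477]
eef_rot: [0.001, -0.175, 0.985, -0.0]
force: [-0.9, -0.2, 6.2]
opening: 0.173
finger_force: 78.7
```

```bash
python3 -m creep '[0,0,0,0,0,-0.02,0.01, 0,0,0,0,0,-0.05,0.01, 0,0,0,0,0,-0.08,0.01, 0,0,0,0,0,-0.09,0.01, 0,0,0,0,0,-0.09,0.01, 0,0,0,0,0,-0.09,0.01]'; cat > look3.py <<'E'
from h import *
p0,r,s=rpose();print(p0,r.as_matrix().round(4).tolist(),s['force'])
import sys
for n in sys.argv[1:]:
    c=camera_model(n);p,d=snapshot(n);vv,uu=np.mgrid[0:400,0:640];P=world(c,d,uu,vv)
    L=(P-p0)@r.as_matrix()   # tool frame
    m=(np.hypot(L[...,0],L[...,1])<.04)&(L[...,2]>-.002)&(L[...,2]<.06)&(d>0)
    zb=L[m][:,2]*1000;print(n,m.sum(),"below TCP mm",np.percentile(zb,[2,50,99,100]))
    for a,b in((2,12),(17,24),(26,46)):
        k=(zb>a)&(zb<b);q=L[m][k][:,:2]*1000
        if k.sum()>5:print((a,b),k.sum(),"x",q[:,0].min().round(1),q[:,0].max().round(1),"y",q[:,1].min().round(1),q[:,1].max().round(1))
    v,u=np.nonzero(m);cv2.imwrite(f"pics/g_{n}.png",cv2.resize(p[v.min()-40:v.max()+20,u.min()-30:u.max()+30],None,fx=4,fy=4,interpolation=2))
E
python3 look3.py scene side wrist
```

```text
time: 5.15
tool_pos: [0.5374, 0.1815, 0.1356]
eef_rot: [-0.001, -0.175, 0.985, -0.0]
force: [0.5, -0.3, -1.3]
opening: 0.172
finger_force: 78.3
[0.53735578 0.18147524 0.13556057] [[-0.9385, -0.3453, -0.0011], [-0.3453, 0.9385, -0.0002], [0.0011, 0.0002, -1.0]] [ 0.5280918 -0.2854679 -1.2533882]
scene 465 below TCP mm [-0.98382779 18.04949902 44.84079295 47.25581831]
(2, 12) 174 x -24.4 28.1 y -14.7 28.9
(17, 24) 50 x -14.2 22.3 y -7.7 21.5
(26, 46) 171 x -26.6 30.9 y -10.8 23.8
side 680 below TCP mm [-1.00523591 18.61049641 46.7976936  48.31399192]
(2, 12) 245 x -24.0 27.0 y -8.8 27.4
(17, 24) 78 x -13.7 21.9 y -0.3 22.1
(26, 46) 251 x -28.6 30.1 y -8.8 22.7
wrist 3028 below TCP mm [ 0.87753031  6.18764542 41.7888936  44.61231265]
(2, 12) 2546 x -6.6 27.6 y -27.2 25.9
(26, 46) 394 x 12.6 30.1 y -17.3 15.9
```

```bash
python3 -m creep '[0,0,7.2,0.1455,-0.2612,0,0.01, 0,0,7.2,0.1455,-0.2612,0,0.01, 0,0,7.2,0.1455,-0.2612,0,0.01, 0,0,7.2,0.1455,-0.2612,0,0.01, 0,0,7.2,0.1455,-0.2612,0,0.01, 0,0,7.2,0.1455,-0.2612,0,0.01, 0,0,7.2,0.1455,-0.2612,0,0.01, 0,0,7.2,0.1455,-0.2612,0,0.01, 0,0,7.2,0.1455,-0.2612,0,0.01, 0,0,7.2,0.1455,-0.2612,0,0.01]'; python3 look3.py side wrist
```

```text
time: 6.3
tool_pos: [0.4915, -0.1127, 0.1364]
eef_rot: [-0.0, -0.114, 0.993, 0.0]
force: [0.2, 0.9, -1.7]
opening: 0.171
finger_force: 79.1
[ 0.49148429 -0.1127084   0.13638413] [[-0.974, -0.2267, -0.0004], [-0.2267, 0.974, 0.0003], [0.0004, 0.0004, -1.0]] [ 0.17153303  0.93347159 -1.72884888]
side 445 below TCP mm [-0.43387357 20.07929633 45.73196581 48.78450942]
(2, 12) 149 x -25.2 26.0 y -8.0 28.4
(17, 24) 52 x -16.5 21.5 y -1.5 22.5
(26, 46) 174 x -28.7 29.3 y -3.3 22.6
wrist 3030 below TCP mm [ 0.76695009  5.7995983  41.62823592 44.24517723]
(2, 12) 2543 x -6.9 27.0 y -27.3 26.0
(26, 46) 393 x 11.6 29.9 y -17.5 15.9
```

```bash
python3 -m creep '[0,0,0,0,0,0.015,0.01, 0,0,0,0,0,0.028,0.01, 0,0,0,0,0,0.034,0.01, 0,0,0,0,0,0.034,0.01, 0,0,0,0,0,0.034,0.01]'; python3 -c "
from h import *
for i in range(3):
  p,r,s=rpose();print(p,s['force']);snapshot('side')"
```

```text
time: 6.9
tool_pos: [0.4917, -0.1136, 0.103]
eef_rot: [0.0, -0.114, 0.994, -0.0]
force: [0.2, 0.1, -2.5]
opening: 0.169
finger_force: 79.1
[ 0.49168356 -0.11362491  0.10300191] [ 0.17099513  0.1472937  -2.51289461]
[ 0.49181168 -0.11377423  0.10316768] [-0.26193508  0.14271459 -2.66959239]
[ 0.49183225 -0.11383423  0.10319452] [-0.06638056  0.17204916 -2.4222555 ]
```

```bash
python3 -m creep '[0,0,0,0.0007,0,0.002,0.01, 0,0,0,0.0007,0,0.004,0.01, 0,0,0,0.0007,0,0.006,0.01, 0,0,0,0.0007,0,0.008,0.01, 0,0,0,0.0007,0,0.010,0.01, 0,0,0,0.0007,0,0.012,0.01, 0,0,0,0.0007,0,0.013,0.01]'; python3 -m creep '[0,0,0,0,0,0.001,0.01, 0,0,0,0,0,0.002,0.01, 0,0,0,0,0,0.003,0.01,0,0,0,0,0,0.003,0.01]'
```

```text
time: 7.75
tool_pos: [0.4907, -0.1139, 0.0894]
eef_rot: [-0.0, -0.113, 0.994, 0.0]
force: [-0.7, -0.2, -3.0]
opening: 0.174
finger_force: 79.1
time: 8.15
tool_pos: [0.4907, -0.1139, 0.0865]
eef_rot: [-0.0, -0.113, 0.994, 0.0]
force: [0.1, -0.3, -3.5]
opening: 0.172
finger_force: 79.1
```

```bash
python3 -m creep '[0,0,0,0,0,0.001,0.01, 0,0,0,0,0,0.002,0.01, 0,0,0,0,0,0.002,0.01]';python3 -m creep '[0,0,0,0,0,0.001,0.01, 0,0,0,0,0,0.002,0.01, 0,0,0,0,0,0.002,0.01]'
```

```text
time: 8.45
tool_pos: [0.4907, -0.114, 0.0845]
eef_rot: [-0.0, -0.113, 0.994, 0.0]
force: [0.3, -0.2, -1.9]
opening: 0.172
finger_force: 79.1
time: 8.75
tool_pos: [0.4909, -0.114, 0.0827]
eef_rot: [0.0, -0.113, 0.994, -0.0]
force: [-1.2, 0.7, 2.3]
opening: 0.175
finger_force: 79.8
```

```bash
python3 -m creep '[0,0,0,0,0,0.001,0.01, 0,0,0,0,0,0.002,0.01, 0,0,0,0,0,0.002,0.01]';python3 -m creep '[0,0,0,0,0,0.001,0.01, 0,0,0,0,0,0.002,0.01, 0,0,0,0,0,0.002,0.01]'
```

```text
time: 9.05
tool_pos: [0.4908, -0.114, 0.0807]
eef_rot: [0.0, -0.113, 0.994, -0.0]
force: [-1.5, 0.6, 4.8]
opening: 0.172
finger_force: 80.0
time: 9.35
tool_pos: [0.4909, -0.114, 0.0786]
eef_rot: [0.0, -0.113, 0.994, -0.0]
force: [-1.2, 0.7, 5.1]
opening: 0.174
finger_force: 80.2
```

The force follows the spring curve, so the lugs are through the slots. I press on to an underside height of about 22 mm.

```bash
python3 -m creep '[0,0,0,0,0,0.001,0.01, 0,0,0,0,0,0.002,0.01, 0,0,0,0,0,0.003,0.01, 0,0,0,0,0,0.004,0.01, 0,0,0,0,0,0.005,0.01, 0,0,0,0,0,0.005,0.01]';python3 -m creep '[0,0,0,0,0,0.001,0.01, 0,0,0,0,0,0.002,0.01, 0,0,0,0,0,0.003,0.01, 0,0,0,0,0,0.004,0.01, 0,0,0,0,0,0.004,0.01, 0,0,0,0,0,0.004,0.01]'; python3 -c "
from h import *
for i in range(3):
  p,r,s=rpose();print(p,s['force'],s['torque']);snapshot('side')"
```

```text
time: 9.95
tool_pos: [0.4909, -0.114, 0.0738]
eef_rot: [0.0, -0.113, 0.994, -0.0]
force: [-2.8, 1.8, 7.9]
opening: 0.176
finger_force: 80.7
time: 10.55
tool_pos: [0.4909, -0.114, 0.07]
eef_rot: [0.0, -0.113, 0.994, -0.0]
force: [-2.3, 0.6, 10.8]
opening: 0.173
finger_force: 81.0
[ 0.49092797 -0.11400467  0.06995506] [-2.34783562  0.61131938 10.83313779] [0.27279992 0.64297139 0.01353629]
[ 0.49092071 -0.11399004  0.06996143] [-3.1549022   0.41412194 11.45309011] [0.29682802 0.66801248 0.01795081]
[ 0.49092348 -0.11401552  0.06996133] [-2.76811828  0.94658692 11.54156015] [0.26593597 0.68884676 0.01032112]
```

```bash
python3 -m creep '[0,0,4,0,0,0,0.01, 0,0,8,0,-0.0001,0,0.01, 0,0,12,0,-0.0001,0,0.01, 0,0,16,0,-0.0002,0,0.01, 0,0,20,0,-0.0002,0,0.01, 0,0,20,0,-0.0002,0,0.01]'; python3 -c "
from h import *
p,r,s=rpose();print(p,s['force'],s['torque'],np.degrees(np.arctan2(*r.as_matrix()[[1,0],0])))"
```

```text
time: 11.3
tool_pos: [0.4916, -0.1145, 0.0702]
eef_rot: [0.001, 0.062, 0.998, -0.0]
force: [-0.6, -0.5, 10.3]
opening: 0.173
finger_force: 81.1
[ 0.49162491 -0.11453423  0.07020983] [-0.56274114 -0.51436127 10.34764853] [-0.01190401  0.10935299 -0.0721639 ] 172.862675735621
```

Free turning (20°, low torque). Continuing towards the stop at about 77°.

```bash
python3 -m creep '[0,0,5,0,0,0,0.01, 0,0,10,0,0,0,0.01, 0,0,15,0,0,0.0003,0.01, 0,0,20,0,0,0.0003,0.01, 0,0,25,0.0002,-0.0001,0.0003,0.01, 0,0,30,0.0002,-0.0002,0.0003,0.01, 0,0,34,0.0002,-0.0002,0.0003,0.01, 0,0,38,0.0002,-0.0002,0.0003,0.01, 0,0,42,0.0002,-0.0003,0.0003,0.01, 0,0,42,0.0002,-0.0003,0.0003,0.01]'; python3 -c "
from h import *
p,r,s=rpose();print(p,s['force'],s['torque'],np.degrees(np.arctan2(*r.as_matrix()[[1,0],0])))"
```

```text
time: 12.3
tool_pos: [0.4914, -0.1148, 0.0699]
eef_rot: [0.001, 0.416, 0.909, -0.0]
force: [-0.5, 1.0, 10.9]
opening: 0.175
finger_force: 81.1
[ 0.49143089 -0.11484904  0.06991849] [-0.45562557  1.0486241  10.86769926] [-0.025962   0.0382003 -0.0666403] 130.85912375966768
```

```bash
python3 -m creep '[0,0,4,0,0,0,0.01, 0,0,8,0,0,0,0.01, 0,0,11,0,0,0,0.01, 0,0,11,0,0,0,0.01]' | head -3; cat > st.py <<'E'
from h import *
p,r,s=rpose();print(p,s['force'],s['torque'],np.degrees(np.arctan2(*r.as_matrix()[[1,0],0])))
E
python3 st.py;  python3 -m creep '[0,0,1,0,0,0,0.01, 0,0,2,0,0,0,0.01, 0,0,2,0,0,0,0.01]'|head -1; python3 st.py;  python3 -m creep '[0,0,1,0,0,0,0.01, 0,0,2,0,0,0,0.01, 0,0,2,0,0,0,0.01]'|head -1; python3 st.py
```

```text
time: 12.7
tool_pos: [0.4915, -0.1149, 0.07]
eef_rot: [0.001, 0.501, 0.866, 0.0]
[ 0.49145012 -0.11485802  0.06995303] [-0.50310192  0.26023836 10.67727443] [-0.13521055  0.06136322 -0.12665111] 119.89455615347191
time: 13.0
[ 0.49143291 -0.11487721  0.06993118] [-0.4971394   0.05825961 10.97303513] [-0.07468219  0.13438117 -0.01673441] 117.97034788239054
time: 13.3
[ 0.49121253 -0.11490999  0.06990641] [-2.02534207 -0.74459184 12.35441941] [-0.24256092  0.37029553  0.23672897] 115.97816674819896
```

```bash
python3 -m creep '[0,0,1,0,0,0,0.01, 0,0,1,0,0,0,0.01]'|head -1; python3 st.py; python3 -m creep '[0,0,1,0,0,0,0.01, 0,0,1,0,0,0,0.01]'|head -1; python3 st.py
```

```text
time: 13.5
[ 0.49090656 -0.11498408  0.06988255] [-3.09074843 -2.10073559 13.36018733] [-0.43414602  0.78210223  0.28054492] 114.98140679929861
time: 13.7
[ 0.49073274 -0.11507408  0.06987487] [-4.67638775 -3.23047452 13.75585651] [-0.66030095  1.01724486  0.64619494] 113.99718621314963
```

The stop is felt: torque rises at about 78° of turn. I back off slightly, let the spring lift the cartridge 5 mm, then open.

```bash
python3 -m creep '[0,0,-1,0,0,0,0.01, 0,0,-2,0,0,0,0.01, 0,0,-2,0,0,-0.001,0.01, 0,0,-2,0,0,-0.002,0.01, 0,0,-2,0,0,-0.003,0.01, 0,0,-2,0,0,-0.004,0.01, 0,0,-2,0,0,-0.005,0.01, 0,0,-2,0,0,-0.005,0.01]'|head -1; python3 st.py
```

```text
time: 14.5
[ 0.49087348 -0.11492935  0.07473447] [-1.92827879 -2.00331369  8.03187239] [-0.49028419  0.50225026 -0.00455922] 116.000824986945
```

```bash
python3 -m creep '[0,0,0,0,0,0,0.02, 0,0,0,0,0,0,0.03, 0,0,0,0,0,0,0.045, 0,0,0,0,0,0,0.045, 0,0,0,0,0,0,0.045, 0,0,0,0,0,0,0.045]'; python3 -m creep '[0,0,0,0,0,-0.02,0.045, 0,0,0,0,0,-0.06,0.045, 0,0,0,0,0,-0.1,0.045, 0,0,0,0,0,-0.13,0.045, 0,0,0,0,0,-0.13,0.045, 0,0,0,0,0,-0.13,0.045]'; python3 - <<'E'
from h import *
for n in("wrist","side","scene"):
    c=camera_model(n);p,d=snapshot(n);cv2.imwrite(f"pics/e_{n}.png",p)
    vv,uu=np.mgrid[0:400,0:640];P=world(c,d,uu,vv)
    m=(np.hypot(P[...,0]-.4903,P[...,1]+.1141)<.04)&(P[...,2]>.095)&(P[...,2]<.12)&(d>0)
    q=(P[m][:,:2]*1000).astype(np.float32);print(n,m.sum(),P[m][:,2].max() if m.any() else None)
    if m.sum()>10:print(np.percentile(P[m][:,2],[50,90]),cv2.minAreaRect(q))
    m=(np.hypot(P[...,0]-.4903,P[...,1]+.1141)<.03)&(P[...,2]>.062)&(P[...,2]<.078)&(d>0);print("cap top z",np.median(P[m][:,2]))
E
```

```text
time: 15.1
tool_pos: [0.4906, -0.1144, 0.0743]
eef_rot: [-0.0, 0.53, 0.848, -0.0]
force: [-0.2, 0.2, 1.3]
opening: 0.528
finger_force: 0.0
time: 15.7
tool_pos: [0.4907, -0.1145, 0.2043]
eef_rot: [0.0, 0.53, 0.848, 0.0]
force: [0.3, 0.0, 0.5]
opening: 0.528
finger_force: 0.0
wrist 1161 0.1070914894144622
[0.1047871  0.10580175] ((490.98291015625, -114.27570343017578), (15.687579154968262, 49.726593017578125), 25.73569679260254)
cap top z 0.07003769283500802
side 83 0.10554057653365873
[0.10371365 0.10503304] ((490.24774169921875, -112.14840698242188), (15.584429740905762, 50.10466003417969), 26.60520362854004)
cap top z 0.06926495163303381
scene 80 0.10809387687822447
[0.1038588  0.10642326] ((488.23370361328125, -111.53854370117188), (15.889164924621582, 51.39811325073242), 25.5410213470459)
cap top z 0.06962263382978567
```

View pics/e_scene.png

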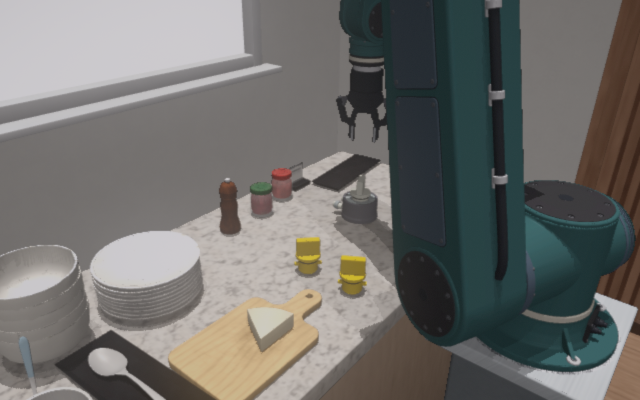

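The cartridge sits in the housing at (360,200). Its wing top is at z 0.105 and cap top at 0.070, so its underside is 28 mm up: locked. The jars and mill are unmoved and the gripper is clear.

```bash
python3 -c "
from workcell import *
print(close_job())"
```

```text
the job is handed in; nothing more can be done
None
```

The cartridge is locked in the housing at 28 mm, turned about 78° clockwise to the stop, with the jars and mill unmoved, and the job is handed in after about 16 s of robot time.

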